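# Soft-start the heater transformer and set it to the clip

### The job

The variable transformer on the right of the bench was left turned up and switched off. Push its bar knob down to the zero stop (counter-clockwise), then press the raised end of its rocker switch fully down to switch it on at zero, and then push the knob up clockwise until its white index line points at the brass clip on the scale, without running past the clip. Only push with closed or open fingertips: never pinch the knob between the fingers, do not shift the clip, and leave the things lying around where they are.

Things in the scene. Friction and masses are not known exactly. Their poses are not given: they have to be found in the camera images.
- transformer: Grey bench unit, 165 (x) x 120 (y) x 100 mm, fixed. Origin: centre of its underside, on the bench; x points to its back, y to its left. Turned up to 0.4 rad from facing the robot. On its flat lid: a round bare-metal scale plate (112 mm across, top 104 mm above the bench) with the black bar knob, and the switch in front. Apart from knob, switch and clip nothing stands over 108 mm.
- dial_axis (a point): A point on the upright axis of the dial (22 mm behind the transformer's centre), at half height of the knob's bar, 128 mm above the bench. The knob: a straight black bar 18 mm wide, standing 115 to 140 mm above the bench; its flanks reach 32 mm from the axis towards the nose and 38 mm towards the tail. Below it a round skirt, 58 mm across, up to 112 mm.
- dial (a joint): Knob angle, rad: 0 at the zero stop, growing clockwise from above, upper stop 5.24. In the transformer's frame the nose points at 150 degrees minus this angle, counted counter-clockwise from +x (so at 0 to its front left). Friction about 0.10 N m; it stays where it is left. Starts at 0.8 to 2.6.
- knob_nose (a point): The tip of the knob's narrow nose, 46 mm from the dial axis, at half height of the bar (128 mm above the bench). A white index line runs along the top of the bar to this end only.
- set_clip (a joint): Place of the brass set-point clip on the scale, rad, counted as the dial angle: the index points at the clip when both are equal. 1.0 to 2.4. The clip is 9 mm wide, on the rim of the scale plate, 2.5 mm high above it; it slips if knocked.
- clip_point (a point): The inward point of the brass clip, 49 mm from the dial axis, on the top of the scale plate (105 mm above the bench). Its x axis points outward from the dial axis, its y axis counter-clockwise along the scale.
- switch_rocker (a joint): Rocker switch angle, rad: 0 off (right-hand end up), 0.36 fully on (right-hand end down). Takes about 1.5 N at its end and stays where it is left. Black, 50 mm long across the unit (its y), 22 mm wide, with a raised lip along each end; pivot 58 mm in front of and 22 mm right of the transformer's centre, 108 mm above the bench; the frame round it is 103 mm high.
- rocker_raised_end (a point): The top of the lip at the rocker's right-hand end, 21.5 mm from the pivot, where it is pressed straight down: 121 mm above the bench when off, 113.5 mm when fully on. A short white stroke marks this lip.
- weight: small turned brass weight with a knob, 36 mm across, 40 mm tall, standing in front of the transformer; loose, a bystander. Origin: centre of its underside.
- fitting: brass pipe fitting with a hexagon, 22x47x19 mm, lying in front of the transformer; loose, a bystander. Origin: centre of its underside.
- tape: roll of thread tape, 59x57x19 mm, lying behind the transformer; loose, a bystander. Origin: centre of its underside.
- spanner: small open spanner, 22x150x6 mm, lying near the front edge of the bench; loose, a bystander. Origin: centre of its underside.
- gauge: dial gauge lying on its back, 126x60x24 mm, left of the transformer between two pressure controllers; loose, a bystander. Origin: centre of its underside.

How it is judged:
By the outcome, as a careful person would: the job done as asked, in the order asked, and still so for the second after the job is handed in, with the robot touching nothing.
It also fails if it takes over 70 s, if anything falls off the work surface, if the arm or the gripper's body presses on something with over 40 N, if the wrist force passes 120 N, or if a joint passes its speed limit or range.

### The arm

A 6-joint arm with a two-finger parallel gripper is mounted at the origin on a cart in front of the work surface, level with it; the furniture and walls round the work are solid. World frame = base frame: x ahead of the robot, y to its left, z up, the work surface at z = 0. Lengths are in mm, angles in rad, forces in N, time in s.
With the tool pointing down it reaches from about 275 to 1000 mm from the base axis. Payload 8.4 kg.
Tool frame: the origin (TCP) lies midway between the tips of the shut fingers; the grasp point (between the pads) lies 19 mm behind it; z points along the fingers, y is the line along which they close (so a half turn about z gives the same grasp; the last joint's range is limited). The gripper opens to 85 mm and grips with 20 to 120 N. Pads are 22 mm wide; open, the fingers measure 114 mm over their backs; the gripper's body (76 mm by 85 mm) begins 54 mm behind the grasp point. The pads swing forward as they close: fully open they stand 13 mm farther back than shut.
Start: joints at [1.286, 0.353, 1.633, -0, 1.155, -0.002], TCP at [174.402, 600.177, 231.281] pointing down, gripper open.
Joint ranges: [-2.63, 2.63], [-0.92, 2.1], [0.06, 2.66], [-1.3, 4.44], [0, 2.69], [-3.02, 3.02]. Speed limits (rad/s): [2.22, 2.22, 2.79, 3.14, 3.14, 3.14].

### API

Orientations are given as [roll, pitch, yaw] about the fixed x, y, z axes, in that order (R = Rz(yaw) Ry(pitch) Rx(roll)).
In Python, from rig import monitor, imaging, r gives the robot as it stands.
- The arm moves only by the tool drive_tool, never from a script. Its argument "plan" is a list of rows, each an object of numbers: "x", "y", "z": the shift along the tool's x, y, z in units of 50 mm (1.0 is 50 mm); "ax", "ay", "az": the turn, a rotation vector about the tool's x, y, z in units of 6 degrees (1.0 is 6 degrees); "hand": the finger opening in mm, from 0 to 85.4. In form: [{"x": .., "y": .., "z": .., "ax": .., "ay": .., "az": .., "hand": ..}, ...]. A call has 1 to 8 rows; each row is the pose to reach, as a shift and turn from the pose commanded when the call began, along the tool's axes at that moment; what a row does not reach only later rows make up. A row lasts 1/10 s, in which the tool goes at most 50 mm and 8.59 degrees, less where a joint would pass 70% of its speed; a pose out of reach is approached as far as the arm can. A call with a gripper value outside its range is refused whole. The fingers move at their own pace and stop on an object; "grip_force" is the grip in N (left out, the last holds). Time passes only in rows, so rows that repeat a pose let the fingers close. It gives the time, the measured TCP pose, the force, the opening and the grip force at its end, in the units of the state.
- monitor.sense(): the state, without advancing time (a new reading comes with each control period).
- imaging.grab_frame(name): name is "side" or "top"; returns the picture (400x640x3 uint8, red, green, blue); there is no depth.
- imaging.camera_info(name): a dict with "mtx" (3x3 intrinsics, pixels), "dist" ([k1, k2, p1, p2, k3] as OpenCV has them; the pictures are not rectified), "R" (3x3) and "t" (3): a world point X has camera coordinates R X + t. Camera axes: x right, y down, z forward; pixel columns grow to the right and rows downward; lengths in mm; the calibration is good to about 2 mm. A picture is of the moment at which its call begins. camera_info takes no time and is no camera call.
- r.sign_off(): hands the job in; it is judged then, once.
The state is a dict: "clock": time; "qpos": joint angles; "qvel": joint speeds; "joint_efforts": joint torques, N m; "eef_pos": TCP position; "tcp_rot": TCP orientation; "contact_force": force on the tool from outside, world axes, zero at the start; "wrist_torque": the same for the moment, N m; "opening": opening from 0.0 (shut) to 1.0 (fully open); "grasp_force": force on a finger pad.
Only numpy, scipy, OpenCV 4.12 (cv2) and the standard library are available. Lean on these libraries where they do the work, as an engineer would, in place of code of your own. Each camera call takes 0.05 s, during which the arm holds its last target. There are 200 camera calls.

## Working session

There is one attempt and no reset: what is moved stays moved. The work goes in short steps, Python scripts to look and compute and a tool call to move; the robot and the scene stay as the last step left them, time stands still between calls to the robot, and variables do not carry over. Pictures are saved under pics/ and viewed, at most 10 in all, crops included, and the job is handed in when it is done.

Besides the shell and the picture viewer there is one more tool, called after "Call:" as name([rows], argument=value, ...), one row to a line, values as JSON. drive_tool: Moves the arm, as the interface text tells. Its arguments: {"type":"object","properties":{"plan":{"type":"array","items":{"type":"object","properties":{"x":{"type":"number"},"y":{"type":"number"},"z":{"type":"number"},"ax":{"type":"number"},"ay":{"type":"number"},"az":{"type":"number"},"hand":{"type":"number"}}}},"grip_force":{"type":"number"}},"required":["plan"]}

```bash
mkdir -p pics; ls; python3 - <<'E'
from rig import monitor, imaging, r
import cv2
s=monitor.sense()
print({k:s[k] for k in("clock","eef_pos","tcp_rot","contact_force","opening")})
for n in("side","top"):
    cv2.imwrite(f"pics/{n}0.png",imaging.grab_frame(n)[:,:,::-1]); c=imaging.camera_info(n); print(n,c)
E
```

```text
pics
{'clock': 0.0, 'eef_pos': array([174.29488346, 599.72603758, 230.57402899]), 'tcp_rot': array([-3.14023106e+00,  1.29304249e-05,  2.85875775e+00]), 'contact_force': array([-0.70095825, -0.25803349, -0.02319126]), 'opening': 1.0002812461737358}
side {'mtx': array([[407.43060657,   0.        , 316.93859707],
       [  0.        , 407.43060657, 201.65094743],
       [  0.        ,   0.        ,   1.        ]]), 'dist': array([-0.05200609,  0.        ,  0.        ,  0.        ,  0.        ]), 'R': array([[ 0.92070521, -0.38995468, -0.01540349],
       [-0.22572923, -0.4999318 , -0.83613068],
       [ 0.31835238,  0.77330688, -0.54831398]]), 't': array([-533.68580653,   84.2155993 ,  927.60667839])}
top {'mtx': array([[490.47718928,   0.        , 324.94636414],
       [  0.        , 490.47718928, 193.40330954],
       [  0.        ,   0.        ,   1.        ]]), 'dist': array([-0.14787684,  0.        ,  0.        ,  0.        ,  0.        ]), 'R': array([[-0.01002947, -0.99986397,  0.01309391],
       [-0.99359375,  0.00849081, -0.11269142],
       [ 0.11256491, -0.01414027, -0.99354376]]), 't': array([-236.70430196,  488.78714887, 1050.35723287])}
```

View pics/top0.png

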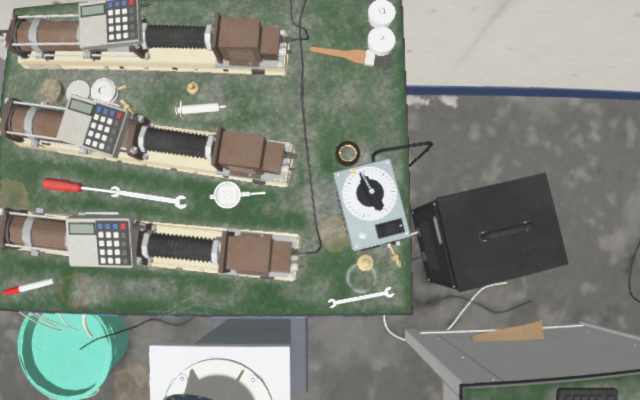

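View pics/side0.png

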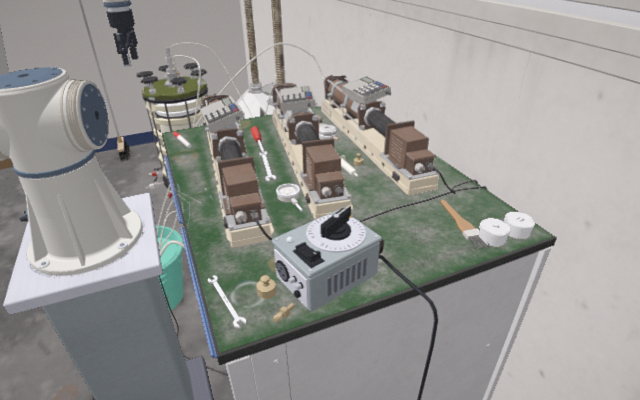

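```bash
python3 - <<'E'
import cv2,numpy as np
a=cv2.imread("pics/top0.png")[155:255,325:425]; b=cv2.imread("pics/side0.png")[200:300,270:390]
a=cv2.resize(a,None,fx=6,fy=6,interpolation=cv2.INTER_CUBIC)
cv2.imwrite("pics/topc.png",a)
cv2.imwrite("pics/sidec.png",cv2.resize(b,None,fx=6,fy=6,interpolation=cv2.INTER_CUBIC))
E
```

```text
(no output)
```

View pics/topc.png

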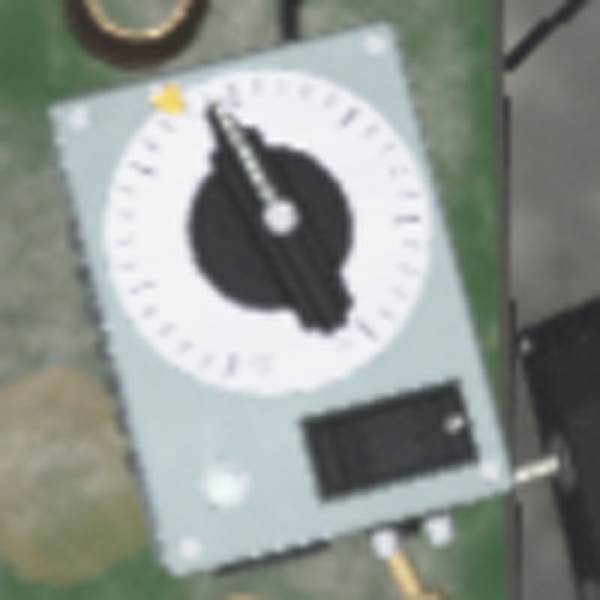

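View pics/sidec.png

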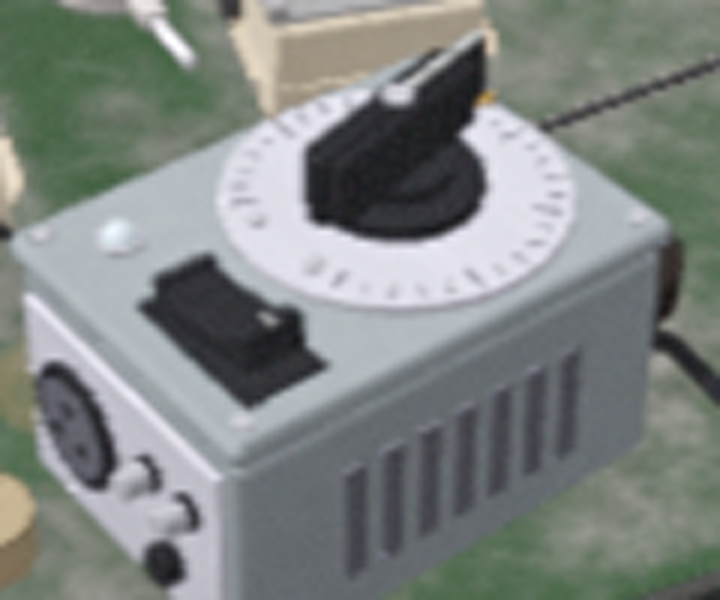

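```bash
cat > h.py <<'E'
import cv2,numpy as np
from rig import monitor,imaging,r
from scipy.optimize import least_squares
def ray(n,uv):
    c=imaging.camera_info(n); p=cv2.undistortPoints(np.array([[uv]],float),c["mtx"],c["dist"])[0,0]
    R,t=c["R"],c["t"]; return -R.T@t, R.T@np.array([p[0],p[1],1])
def at(n,uv,z):
    o,d=ray(n,uv); return (o+d*(z-o[2])/d[2])[:2]
def proj(n,X):
    c=imaging.camera_info(n); return cv2.projectPoints(np.array(X,float).reshape(-1,1,3),cv2.Rodrigues(c["R"])[0],c["t"],c["mtx"],c["dist"])[0][:,0]
T=lambda u,v:((u+.5)/6-.5+325,(v+.5)/6-.5+155)
S=lambda u,v:((u+.5)/6-.5+270,(v+.5)/6-.5+200)
def local2w(p,l):
    c,s=np.cos(p[2]),np.sin(p[2]); l=np.atleast_2d(l); return np.c_[p[0]+c*l[:,0]-s*l[:,1],p[1]+s*l[:,0]+c*l[:,1]]
E
cat > m.py <<'E'
from h import *
pts={"plate":((268,231),104),"cap":((281,216),141),"nose":((214,106),140),"clip":((180,112),106),"clipc":((168,98),106),"stroke":((456,423),121),
"BL":((52,105),100),"BR":((390,25),100),"FR":((513,487),100),"FL":((170,573),100)}
W={k:at("top",T(*uv),z) for k,(uv,z) in pts.items()}
for k in W: print(k,W[k].round(1))
L={"BL":(82.5,60),"BR":(82.5,-60),"FR":(-82.5,-60),"FL":(-82.5,60),"plate":(22,0),"cap":(22,0),"stroke":(-58,-43.5)}
k=list(L); f=lambda p:(local2w(p,[L[i] for i in k])-np.array([W[i] for i in k])).ravel()
s=least_squares(f,[*W["plate"],0]); p=s.x; print(p,s.fun.reshape(-1,2).round(1))
ax=local2w(p,(22,0))[0]; print("axis",ax,"stroke",local2w(p,(-58,-43.5)))
for n in("nose","clip","clipc"):
    d=W[n]-ax; print(n,np.hypot(*d),(np.radians(150)-(np.arctan2(d[1],d[0])-p[2]))%(2*np.pi))
# side check
for nm,l,z,uv in (("FL",(-82.5,60),100,(12,245)),("BR",(82.5,-60),100,(668,232)),("FR",(-82.5,-60),100,(243,465)),("cap",(22,0),140,(397,95)),("stroke",(-58,-43.5),121,(268,318))):
    print(nm,proj("side",[*local2w(p,l)[0],z])[0].round(1),np.round(S(*uv),1))
d=W["nose"]-ax; print("nose side",proj("side",[*W["nose"],140]),S(483,35))
E
python3 m.py
```

```text
plate [ 478.  -331.1]
cap [ 478.7 -331.6]
nose [ 515.7 -310.2]
clip [ 519.  -301.5]
clipc [ 523.9 -297.5]
stroke [ 410.8 -391.3]
BL [ 522.7 -257.8]
BR [ 550.  -375.6]
FR [ 389.6 -414. ]
FL [ 361.9 -296. ]
[ 4.56488455e+02 -3.36001344e+02  2.32340908e-01] [[ 0.2 -0.8]
 [ 0.6  0.2]
 [ 0.4  0.7]
 [ 0.4 -0.6]
 [-0.1  0.2]
 [-0.8  0.7]
 [-0.7 -0.3]]
axis [ 477.89731573 -330.93570804] stroke [[ 410.06305445 -391.6873582 ]]
nose 43.11049928034756 2.3497160382266773
clip 50.59185222860272 2.2294404576313864
clipc 56.91572423368471 2.2216913694953955
FL [270.9 237.6] [271.6 240.4]
BR [380.3 236. ] [380.9 238.2]
FR [308.  273.3] [310.1 277.1]
cap [335.  215.1] [335.8 215.4]
stroke [313.8 252.6] [314.2 252.6]
nose side [[348.44764553 204.72270087]] (350.0833333333333, 205.41666666666666)
```

```bash
cat >> h.py <<'E'
P=np.array([456.49,-336.0,0.2323]); AX=local2w(P,(22,0))[0]
def bar(theta,rad,off):  # tool pose beside bar; off>0: on the CCW side (to push CW)
    f=np.radians(150)-theta+P[2]; u=np.array([np.cos(f),np.sin(f)]); v=np.array([-u[1],u[0]])
    return [*(AX+rad*u+off*v), np.degrees(f)-90]
def cmd(cur,tgt): # (x,y,z,yawdeg)
    a=np.radians(cur[3]); d=np.array(tgt[:3])-cur[:3]; dy=(tgt[3]-cur[3]+180)%360-180
    return dict(x=round((d[0]*np.cos(a)+d[1]*np.sin(a))/50,3),y=round((d[0]*np.sin(a)-d[1]*np.cos(a))/50,3),z=round(-d[2]/50,3),az=round(-dy/6,2))
def cur():
    s=monitor.sense(); return [*s["eef_pos"],np.degrees(s["tcp_rot"][2])]
E
python3 - <<'E'
from h import *
c=cur()
b=bar(2.35,27,-28); print(b)
w=[c,[250,380,300,105],[380,20,300,45],[450,-300,260,-10],[b[0],b[1],200,b[2]]]
for a,t in zip(w,w[1:]): print(t,cmd(a,t))
E
```

```text
[np.float64(515.0211281900524), np.float64(-342.55215360812235), np.float64(-61.33527227485443)]
[250, 380, 300, 105] {'x': np.float64(-2.68), 'y': np.float64(-3.798), 'z': np.float64(-1.387), 'az': np.float64(9.8)}
[380, 20, 300, 45] {'x': np.float64(-7.628), 'y': np.float64(0.648), 'z': np.float64(0.0), 'az': 10.0}
[450, -300, 260, -10] {'x': np.float64(-3.536), 'y': np.float64(5.515), 'z': np.float64(0.8), 'az': 9.17}
[np.float64(515.0211281900524), np.float64(-342.55215360812235), 200, np.float64(-61.33527227485443)] {'x': np.float64(1.428), 'y': np.float64(0.612), 'z': np.float64(1.2), 'az': np.float64(8.56)}
```

Call:
drive_tool([
  {"x": 0, "y": 0, "z": -1.4, "az": 1, "hand": 0},
  {"x": -0.4, "y": -0.6, "z": -1.4, "az": 2.4, "hand": 0},
  {"x": -2.7, "y": -3.8, "z": -1.4, "az": 9.8, "hand": 0},
  {"x": -2.7, "y": -3.8, "z": -1.4, "az": 9.8, "hand": 0},
  {"x": -2.7, "y": -3.8, "z": -1.4, "az": 9.8, "hand": 0},
  {"x": -2.7, "y": -3.8, "z": -1.4, "az": 9.8, "hand": 0},
  {"x": -2.7, "y": -3.8, "z": -1.4, "az": 9.8, "hand": 0},
  {"x": -2.7, "y": -3.8, "z": -1.4, "az": 9.8, "hand": 0},
])

```text
invalid input
```

Call:
drive_tool([
  {"x": -7.6, "y": 0.65, "z": 0, "az": 10, "hand": 0},
  {"x": -7.6, "y": 0.65, "z": 0, "az": 10, "hand": 0},
  {"x": -7.6, "y": 0.65, "z": 0, "az": 10, "hand": 0},
  {"x": -7.6, "y": 0.65, "z": 0, "az": 10, "hand": 0},
  {"x": -7.6, "y": 0.65, "z": 0, "az": 10, "hand": 0},
  {"x": -7.6, "y": 0.65, "z": 0, "az": 10, "hand": 0},
  {"x": -7.6, "y": 0.65, "z": 0, "az": 10, "hand": 0},
  {"x": -7.6, "y": 0.65, "z": 0, "az": 10, "hand": 0},
])

```text
invalid input
```

Call:
drive_tool([
  {"x": -3.5, "y": 5.5, "z": 0.8, "az": 9.2, "hand": 0},
  {"x": -3.5, "y": 5.5, "z": 0.8, "az": 9.2, "hand": 0},
  {"x": -3.5, "y": 5.5, "z": 0.8, "az": 9.2, "hand": 0},
  {"x": -3.5, "y": 5.5, "z": 0.8, "az": 9.2, "hand": 0},
  {"x": -3.5, "y": 5.5, "z": 0.8, "az": 9.2, "hand": 0},
  {"x": -3.5, "y": 5.5, "z": 0.8, "az": 9.2, "hand": 0},
  {"x": -3.5, "y": 5.5, "z": 0.8, "az": 9.2, "hand": 0},
  {"x": -3.5, "y": 5.5, "z": 0.8, "az": 9.2, "hand": 0},
])

```text
invalid input
```

Call:
drive_tool([
  {"x": 0, "y": 0, "z": -1.4, "ax": 0, "ay": 0, "az": 1, "hand": 0},
  {"x": -0.4, "y": -0.6, "z": -1.4, "ax": 0, "ay": 0, "az": 2.4, "hand": 0},
  {"x": -2.7, "y": -3.8, "z": -1.4, "ax": 0, "ay": 0, "az": 9.8, "hand": 0},
  {"x": -2.7, "y": -3.8, "z": -1.4, "ax": 0, "ay": 0, "az": 9.8, "hand": 0},
  {"x": -2.7, "y": -3.8, "z": -1.4, "ax": 0, "ay": 0, "az": 9.8, "hand": 0},
  {"x": -2.7, "y": -3.8, "z": -1.4, "ax": 0, "ay": 0, "az": 9.8, "hand": 0},
  {"x": -2.7, "y": -3.8, "z": -1.4, "ax": 0, "ay": 0, "az": 9.8, "hand": 0},
  {"x": -2.7, "y": -3.8, "z": -1.4, "ax": 0, "ay": 0, "az": 9.8, "hand": 0},
])

```text
clock: 0.9
eef_pos: [251.4, 379.0, 301.4]
tcp_rot: [3.141, -0.0, 1.827]
contact_force: [0.1, 0.8, 0.5]
opening: 0.003
grasp_force: 0.0
```

Call:
drive_tool([
  {"x": -7.6, "y": 0.65, "z": 0, "ax": 0, "ay": 0, "az": 10, "hand": 0},
  {"x": -7.6, "y": 0.65, "z": 0, "ax": 0, "ay": 0, "az": 10, "hand": 0},
  {"x": -7.6, "y": 0.65, "z": 0, "ax": 0, "ay": 0, "az": 10, "hand": 0},
  {"x": -7.6, "y": 0.65, "z": 0, "ax": 0, "ay": 0, "az": 10, "hand": 0},
  {"x": -7.6, "y": 0.65, "z": 0, "ax": 0, "ay": 0, "az": 10, "hand": 0},
  {"x": -7.6, "y": 0.65, "z": 0, "ax": 0, "ay": 0, "az": 10, "hand": 0},
  {"x": -7.6, "y": 0.65, "z": 0, "ax": 0, "ay": 0, "az": 10, "hand": 0},
  {"x": -7.6, "y": 0.65, "z": 0, "ax": 0, "ay": 0, "az": 10, "hand": 0},
])

```text
clock: 1.7
eef_pos: [381.8, 19.2, 301.4]
tcp_rot: [3.141, -0.0, 0.784]
contact_force: [0.6, 0.6, 0.1]
opening: 0.002
grasp_force: 0.0
```

Call:
drive_tool([
  {"x": -3.5, "y": 5.5, "z": 0.8, "ax": 0, "ay": 0, "az": 9.2, "hand": 0},
  {"x": -3.5, "y": 5.5, "z": 0.8, "ax": 0, "ay": 0, "az": 9.2, "hand": 0},
  {"x": -3.5, "y": 5.5, "z": 0.8, "ax": 0, "ay": 0, "az": 9.2, "hand": 0},
  {"x": -3.5, "y": 5.5, "z": 0.8, "ax": 0, "ay": 0, "az": 9.2, "hand": 0},
  {"x": -3.5, "y": 5.5, "z": 0.8, "ax": 0, "ay": 0, "az": 9.2, "hand": 0},
  {"x": -3.5, "y": 5.5, "z": 0.8, "ax": 0, "ay": 0, "az": 9.2, "hand": 0},
  {"x": -3.5, "y": 5.5, "z": 0.8, "ax": 0, "ay": 0, "az": 9.2, "hand": 0},
  {"x": -3.5, "y": 5.5, "z": 0.8, "ax": 0, "ay": 0, "az": 9.2, "hand": 0},
])

```text
clock: 2.5
eef_pos: [452.5, -299.5, 260.0]
tcp_rot: [3.141, 0.001, -0.178]
contact_force: [0.6, 0.4, -0.4]
opening: -0.0
grasp_force: 0.0
```

```bash
python3 - <<'E'
from h import *
c=cur(); b=bar(2.35,27,-28); print(c,monitor.sense()["qpos"])
print(cmd(c,[b[0],b[1],200,b[2]]),cmd(c,[b[0],b[1],120,b[2]]))
E
```

```text
[np.float64(452.541134077753), np.float64(-299.54897221260444), np.float64(259.9818088131291), np.float64(-10.211457215501891)] [-5.87173427e-01  1.97653020e-01  1.77774109e+00 -5.24079615e-04
  1.16684345e+00  1.16205253e+00]
{'x': np.float64(1.382), 'y': np.float64(0.625), 'z': np.float64(1.2), 'az': np.float64(8.52)} {'x': np.float64(1.382), 'y': np.float64(0.625), 'z': np.float64(2.8), 'az': np.float64(8.52)}
```

Call:
drive_tool([
  {"x": 1.38, "y": 0.625, "z": 1.2, "ax": 0, "ay": 0, "az": 8.52, "hand": 0},
  {"x": 1.38, "y": 0.625, "z": 1.2, "ax": 0, "ay": 0, "az": 8.52, "hand": 0},
  {"x": 1.38, "y": 0.625, "z": 1.2, "ax": 0, "ay": 0, "az": 8.52, "hand": 0},
  {"x": 1.38, "y": 0.625, "z": 1.2, "ax": 0, "ay": 0, "az": 8.52, "hand": 0},
  {"x": 1.38, "y": 0.625, "z": 1.2, "ax": 0, "ay": 0, "az": 8.52, "hand": 0},
  {"x": 1.38, "y": 0.625, "z": 1.2, "ax": 0, "ay": 0, "az": 8.52, "hand": 0},
  {"x": 1.38, "y": 0.625, "z": 1.2, "ax": 0, "ay": 0, "az": 8.52, "hand": 0},
  {"x": 1.38, "y": 0.625, "z": 1.2, "ax": 0, "ay": 0, "az": 8.52, "hand": 0},
])

```text
clock: 3.3
eef_pos: [514.3, -338.8, 201.2]
tcp_rot: [-3.142, 0.0, -1.063]
contact_force: [-0.6, 0.3, 0.1]
opening: 0.003
grasp_force: 0.0
```

Call:
drive_tool([
  {"x": 0, "y": 0, "z": 0.5, "ax": 0, "ay": 0, "az": 0, "hand": 0},
  {"x": 0, "y": 0, "z": 1.0, "ax": 0, "ay": 0, "az": 0, "hand": 0},
  {"x": 0, "y": 0, "z": 1.3, "ax": 0, "ay": 0, "az": 0, "hand": 0},
  {"x": 0, "y": 0, "z": 1.45, "ax": 0, "ay": 0, "az": 0, "hand": 0},
  {"x": 0, "y": 0, "z": 1.6, "ax": 0, "ay": 0, "az": 0, "hand": 0},
  {"x": 0, "y": 0, "z": 1.6, "ax": 0, "ay": 0, "az": 0, "hand": 0},
])

```text
clock: 3.9
eef_pos: [513.7, -339.6, 120.9]
tcp_rot: [3.141, 0.001, -1.069]
contact_force: [0.3, 1.3, -1.0]
opening: -0.001
grasp_force: 0.0
```

```bash
python3 - <<'E'
from h import *
c=cur(); print(c,monitor.sense()["contact_force"])
# CCW push rows: steps of theta, offset 20
for k,(t0,n,off) in enumerate([(2.30,8,20),(1.46,8,20)]):
    th=t0-0.12*np.arange(n)
    for t in th:
        b=bar(t,26,-off); print(round(t,2),{k:float(v) for k,v in cmd(c,[b[0],b[1],120,b[2]]).items()})
    c=[b[0],b[1],120,b[2]]; print()
im=imaging.grab_frame("side"); cv2.imwrite("pics/s1.png",cv2.resize(im[180:300,260:400,::-1],None,fx=5,fy=5,interpolation=cv2.INTER_CUBIC))
E
```

```text
[np.float64(513.7383708462878), np.float64(-339.61380844820644), np.float64(120.87477188685592), np.float64(-61.269463821004486)] [ 0.31325739  1.30220863 -1.00145154]
2.3 {'x': -0.123, 'y': 0.006, 'z': 0.017, 'az': -0.47}
2.18 {'x': -0.19, 'y': -0.035, 'z': 0.017, 'az': -1.61}
2.06 {'x': -0.261, 'y': -0.067, 'z': 0.017, 'az': -2.76}
1.94 {'x': -0.336, 'y': -0.091, 'z': 0.017, 'az': -3.9}
1.82 {'x': -0.414, 'y': -0.106, 'z': 0.017, 'az': -5.05}
1.7 {'x': -0.492, 'y': -0.111, 'z': 0.017, 'az': -6.2}
1.58 {'x': -0.571, 'y': -0.107, 'z': 0.017, 'az': -7.34}
1.46 {'x': -0.648, 'y': -0.093, 'z': 0.017, 'az': -8.49}

1.46 {'x': 0.0, 'y': -0.0, 'z': -0.0, 'az': -0.0}
1.34 {'x': -0.065, 'y': -0.044, 'z': -0.0, 'az': -1.15}
1.22 {'x': -0.135, 'y': -0.08, 'z': -0.0, 'az': -2.29}
1.1 {'x': -0.209, 'y': -0.108, 'z': -0.0, 'az': -3.44}
0.98 {'x': -0.285, 'y': -0.126, 'z': -0.0, 'az': -4.58}
0.86 {'x': -0.363, 'y': -0.135, 'z': -0.0, 'az': -5.73}
0.74 {'x': -0.442, 'y': -0.135, 'z': -0.0, 'az': -6.88}
0.62 {'x': -0.52, 'y': -0.125, 'z': -0.0, 'az': -8.02}
```

View pics/s1.png

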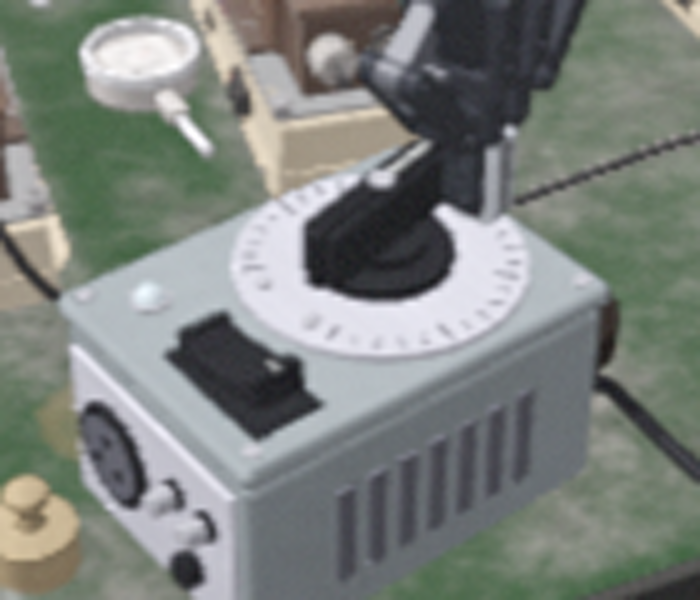

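The closed fingertips, at about (475,205), stand beside the nose at (435,145) on its clockwise flank and clear of the plate. I'm pushing counter-clockwise now.

Call:
drive_tool([
  {"x": -0.12, "y": 0.006, "z": 0.017, "ax": 0, "ay": 0, "az": -0.47, "hand": 0},
  {"x": -0.19, "y": -0.035, "z": 0.017, "ax": 0, "ay": 0, "az": -1.6, "hand": 0},
  {"x": -0.26, "y": -0.067, "z": 0.017, "ax": 0, "ay": 0, "az": -2.76, "hand": 0},
  {"x": -0.336, "y": -0.09, "z": 0.017, "ax": 0, "ay": 0, "az": -3.9, "hand": 0},
  {"x": -0.414, "y": -0.106, "z": 0.017, "ax": 0, "ay": 0, "az": -5.05, "hand": 0},
  {"x": -0.492, "y": -0.111, "z": 0.017, "ax": 0, "ay": 0, "az": -6.2, "hand": 0},
  {"x": -0.571, "y": -0.107, "z": 0.017, "ax": 0, "ay": 0, "az": -7.34, "hand": 0},
  {"x": -0.648, "y": -0.093, "z": 0.017, "ax": 0, "ay": 0, "az": -8.5, "hand": 0},
])

```text
clock: 4.75
eef_pos: [504.4, -309.4, 121.7]
tcp_rot: [3.141, -0.005, -0.175]
contact_force: [6.2, 1.2, -3.6]
opening: -0.002
grasp_force: 2.8
```

Call:
drive_tool([
  {"x": -0.065, "y": -0.044, "z": 0, "ax": 0, "ay": 0, "az": -1.15, "hand": 0},
  {"x": -0.135, "y": -0.08, "z": 0, "ax": 0, "ay": 0, "az": -2.29, "hand": 0},
  {"x": -0.209, "y": -0.108, "z": 0, "ax": 0, "ay": 0, "az": -3.44, "hand": 0},
  {"x": -0.285, "y": -0.126, "z": 0, "ax": 0, "ay": 0, "az": -4.58, "hand": 0},
  {"x": -0.363, "y": -0.135, "z": 0, "ax": 0, "ay": 0, "az": -5.73, "hand": 0},
  {"x": -0.442, "y": -0.135, "z": 0, "ax": 0, "ay": 0, "az": -6.88, "hand": 0},
  {"x": -0.52, "y": -0.125, "z": 0, "ax": 0, "ay": 0, "az": -8.02, "hand": 0},
])

```text
clock: 5.45
eef_pos: [478.7, -297.2, 121.5]
tcp_rot: [3.142, -0.002, 0.665]
contact_force: [2.1, 7.9, 2.0]
opening: -0.005
grasp_force: 3.1
```

```bash
python3 - <<'E'
from h import *
c=cur(); print(c,monitor.sense()["contact_force"])
c=[*bar(.62,26,-20)[:2],120,bar(.62,26,-20)[2]]; print(c)
for t in .62-0.1*np.arange(9):
        b=bar(t,26,-20); print(round(t,2),{k:float(v) for k,v in cmd(c,[b[0],b[1],120,b[2]]).items()})
E
```

```text
[np.float64(478.7038158923002), np.float64(-297.23077239638826), np.float64(121.53135487451131), np.float64(38.073638961914725)] [2.07412171 7.94502959 2.02751151]
[np.float64(477.77435626925165), np.float64(-298.13303841169744), 120, np.float64(37.78642628277798)]
0.62 {'x': 0.0, 'y': 0.0, 'z': -0.0, 'az': -0.0}
0.52 {'x': -0.054, 'y': -0.037, 'z': -0.0, 'az': -0.95}
0.42 {'x': -0.111, 'y': -0.069, 'z': -0.0, 'az': -1.91}
0.32 {'x': -0.172, 'y': -0.095, 'z': -0.0, 'az': -2.86}
0.22 {'x': -0.234, 'y': -0.115, 'z': -0.0, 'az': -3.82}
0.12 {'x': -0.298, 'y': -0.128, 'z': -0.0, 'az': -4.77}
0.02 {'x': -0.363, 'y': -0.135, 'z': -0.0, 'az': -5.73}
-0.08 {'x': -0.429, 'y': -0.135, 'z': -0.0, 'az': -6.68}
-0.18 {'x': -0.494, 'y': -0.129, 'z': -0.0, 'az': -7.64}
```

Call:
drive_tool([
  {"x": -0.054, "y": -0.037, "z": 0, "ax": 0, "ay": 0, "az": -0.95, "hand": 0},
  {"x": -0.111, "y": -0.069, "z": 0, "ax": 0, "ay": 0, "az": -1.91, "hand": 0},
  {"x": -0.172, "y": -0.095, "z": 0, "ax": 0, "ay": 0, "az": -2.86, "hand": 0},
  {"x": -0.234, "y": -0.115, "z": 0, "ax": 0, "ay": 0, "az": -3.82, "hand": 0},
  {"x": -0.298, "y": -0.128, "z": 0, "ax": 0, "ay": 0, "az": -4.77, "hand": 0},
  {"x": -0.298, "y": -0.128, "z": 0, "ax": 0, "ay": 0, "az": -4.77, "hand": 0},
])

```text
clock: 6.05
eef_pos: [462.1, -301.9, 121.3]
tcp_rot: [-3.142, -0.001, 1.162]
contact_force: [-0.6, 4.0, 1.0]
opening: -0.002
grasp_force: 1.8
```

Call:
drive_tool([
  {"x": -0.03, "y": -0.02, "z": 0, "ax": 0, "ay": 0, "az": -0.48, "hand": 0},
  {"x": -0.058, "y": -0.037, "z": 0, "ax": 0, "ay": 0, "az": -0.95, "hand": 0},
  {"x": -0.058, "y": -0.037, "z": 0, "ax": 0, "ay": 0, "az": -0.95, "hand": 0},
])

```text
clock: 6.35
eef_pos: [459.4, -304.0, 121.2]
tcp_rot: [3.141, -0.001, 1.258]
contact_force: [-1.1, 4.3, 2.4]
opening: 0.002
grasp_force: 2.1
```

Call:
drive_tool([
  {"x": -0.03, "y": -0.01, "z": 0, "ax": 0, "ay": 0, "az": -0.3, "hand": 0},
  {"x": -0.03, "y": -0.01, "z": 0, "ax": 0, "ay": 0, "az": -0.3, "hand": 0},
])

```text
clock: 6.55
eef_pos: [458.6, -304.8, 121.0]
tcp_rot: [-3.142, -0.001, 1.288]
contact_force: [-0.6, 6.9, 3.6]
opening: -0.0
grasp_force: 3.5
```

Call:
drive_tool([
  {"x": -0.02, "y": 0, "z": 0, "ax": 0, "ay": 0, "az": 0, "hand": 0},
  {"x": -0.02, "y": 0, "z": 0, "ax": 0, "ay": 0, "az": 0, "hand": 0},
])

```text
clock: 6.75
eef_pos: [458.6, -304.9, 121.0]
tcp_rot: [-3.141, -0.003, 1.287]
contact_force: [1.5, 11.6, 4.5]
opening: 0.002
grasp_force: 6.1
```

Call:
drive_tool([
  {"x": -0.03, "y": 0, "z": 0, "ax": 0, "ay": 0, "az": 0, "hand": 0},
  {"x": -0.03, "y": 0, "z": 0, "ax": 0, "ay": 0, "az": 0, "hand": 0},
])

```text
clock: 6.95
eef_pos: [458.5, -305.1, 121.0]
tcp_rot: [-3.141, -0.005, 1.287]
contact_force: [4.3, 19.9, 6.6]
opening: 0.001
grasp_force: 10.0
```

Call:
drive_tool([
  {"x": 0.2, "y": 0, "z": 0, "ax": 0, "ay": 0, "az": 0, "hand": 0},
  {"x": 0.2, "y": 0, "z": -1.0, "ax": 0, "ay": 0, "az": 0, "hand": 0},
  {"x": 0.2, "y": 0, "z": -1.0, "ax": 0, "ay": 0, "az": 0, "hand": 0},
])

```text
clock: 7.25
eef_pos: [463.8, -300.4, 175.8]
tcp_rot: [3.133, 0.003, 1.289]
contact_force: [1.1, -0.1, 0.2]
opening: -0.0
grasp_force: 0.0
```

```bash
python3 - <<'E'
from h import *
c=cur(); print(c,monitor.sense()["contact_force"])
b=local2w(P,(-58,-45.5))[0]; y=np.degrees(P[2])
print(b,cmd(c,[*b,170,y]))
E
```

```text
[np.float64(463.8178057839658), np.float64(-300.3881550414953), np.float64(175.8192890839759), np.float64(73.85578315175968)] [ 1.14143804 -0.13722388  0.15074664]
[ 410.52275462 -393.63039434] {'x': np.float64(-2.088), 'y': np.float64(-0.505), 'z': np.float64(0.116), 'az': np.float64(10.09)}
```

```bash
python3 - <<'E'
from h import *
c=cur()
b=local2w(P,(-58,-47))[0]; y=np.degrees(P[2])+90
print(b,cmd(c,[*b,170,y]))
E
```

```text
[ 410.86807914 -395.09010355] {'x': np.float64(-2.114), 'y': np.float64(-0.491), 'z': np.float64(0.116), 'az': np.float64(-4.91)}
```

Call:
drive_tool([
  {"x": -0.7, "y": -0.16, "z": 0, "ax": 0, "ay": 0, "az": -1.4, "hand": 0},
  {"x": -1.4, "y": -0.33, "z": 0, "ax": 0, "ay": 0, "az": -2.8, "hand": 0},
  {"x": -2.11, "y": -0.49, "z": 0.1, "ax": 0, "ay": 0, "az": -4.2, "hand": 0},
  {"x": -2.11, "y": -0.49, "z": 0.4, "ax": 0, "ay": 0, "az": -4.9, "hand": 0},
  {"x": -2.11, "y": -0.49, "z": 0.8, "ax": 0, "ay": 0, "az": -4.9, "hand": 0},
  {"x": -2.11, "y": -0.49, "z": 0.9, "ax": 0, "ay": 0, "az": -4.9, "hand": 0},
  {"x": -2.11, "y": -0.49, "z": 0.9, "ax": 0, "ay": 0, "az": -4.9, "hand": 0},
])

```text
clock: 7.95
eef_pos: [407.6, -392.9, 125.1]
tcp_rot: [-3.141, -0.0, 1.802]
contact_force: [-0.1, 0.5, 0.9]
opening: -0.003
grasp_force: 0.0
```

```bash
python3 - <<'E'
from h import *
print(cur(),local2w(P,(-58,-47)))
im=imaging.grab_frame("side"); cv2.imwrite("pics/s2.png",cv2.resize(im[180:300,260:400,::-1],None,fx=5,fy=5,interpolation=cv2.INTER_CUBIC))
E
```

```text
[np.float64(407.609939586649), np.float64(-392.90207319429373), np.float64(125.10499438186181), np.float64(103.25872388802213)] [[ 410.86807914 -395.09010355]]
```

View pics/s2.png

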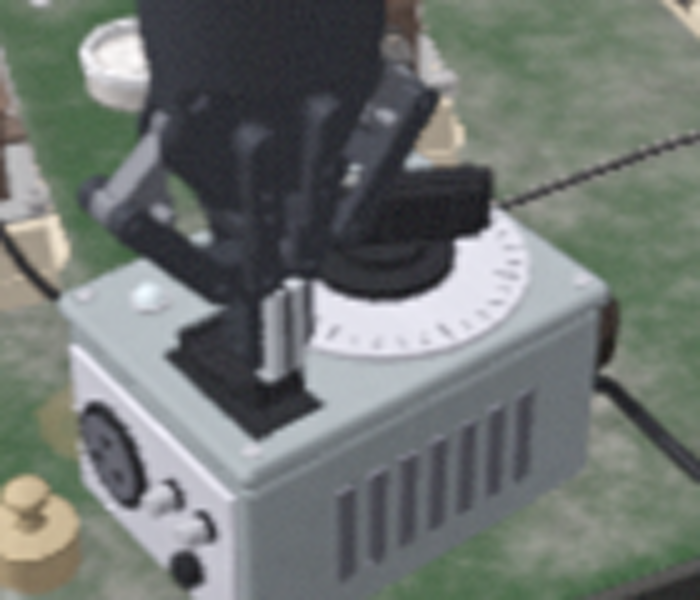

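The tips are above the rocker's right end (about (270,375)), 3 mm short. I'll correct that and press.

Call:
drive_tool([
  {"x": -0.058, "y": 0.054, "z": 0, "ax": 0, "ay": 0, "az": 0, "hand": 0},
  {"x": -0.058, "y": 0.054, "z": 0.08, "ax": 0, "ay": 0, "az": 0, "hand": 0},
  {"x": -0.058, "y": 0.054, "z": 0.14, "ax": 0, "ay": 0, "az": 0, "hand": 0},
  {"x": -0.058, "y": 0.054, "z": 0.2, "ax": 0, "ay": 0, "az": 0, "hand": 0},
  {"x": -0.058, "y": 0.054, "z": 0.24, "ax": 0, "ay": 0, "az": 0, "hand": 0},
  {"x": -0.058, "y": 0.054, "z": 0.24, "ax": 0, "ay": 0, "az": 0, "hand": 0},
])

```text
clock: 8.6
eef_pos: [411.4, -395.6, 113.9]
tcp_rot: [3.141, 0.001, 1.803]
contact_force: [-0.0, -1.6, 6.4]
opening: -0.0
grasp_force: 2.7
```

Call:
drive_tool([
  {"x": 0, "y": 0, "z": 0.03, "ax": 0, "ay": 0, "az": 0, "hand": 0},
  {"x": 0, "y": 0, "z": 0.03, "ax": 0, "ay": 0, "az": 0, "hand": 0},
])

```text
clock: 8.8
eef_pos: [411.5, -395.6, 113.4]
tcp_rot: [3.141, 0.001, 1.803]
contact_force: [-2.3, 1.6, 15.6]
opening: 0.002
grasp_force: 8.1
```

Call:
drive_tool([
  {"x": 0, "y": 0, "z": -0.3, "ax": 0, "ay": 0, "az": 0, "hand": 0},
  {"x": 0, "y": 0, "z": -1.2, "ax": 0, "ay": 0, "az": 0, "hand": 0},
  {"x": -1, "y": -1.5, "z": -2, "ax": 0, "ay": 0, "az": 0, "hand": 0},
  {"x": -1, "y": -1.5, "z": -2, "ax": 0, "ay": 0, "az": 0, "hand": 0},
  {"x": -1, "y": -1.5, "z": -2, "ax": 0, "ay": 0, "az": 0, "hand": 0},
])

```text
clock: 9.3
eef_pos: [347.4, -464.9, 214.6]
tcp_rot: [3.141, 0.004, 1.8]
contact_force: [-0.0, -1.0, 1.1]
opening: -0.005
grasp_force: 0.0
```

```bash
python3 - <<'E'
from h import *
c=cur();print(c)
w=[c,[*local2w(P,(-30,-15))[0],200,80],[*bar(-.05,26,28)[:2],170,bar(-.05,26,28)[2]]]
for a,t in zip(w,w[1:]): print(t,cmd(a,t))
ims=np.mean([imaging.grab_frame("top").astype(float) for _ in range(4)],0).astype(np.uint8)[:,:,::-1]
cv2.imwrite("pics/t3.png",ims)
a=cv2.resize(ims[155:255,325:425],None,fx=6,fy=6,interpolation=cv2.INTER_CUBIC)
b=cv2.resize(ims[162:212,335:385],None,fx=4,fy=4,interpolation=cv2.INTER_CUBIC)
im=imaging.grab_frame("side")[225:275,290:340,::-1]
b2=cv2.resize(im,None,fx=4,fy=4,interpolation=cv2.INTER_CUBIC)
a[:0]=0
cv2.imwrite("pics/c3.png",np.hstack([a,np.vstack([b,b2,np.zeros((200,200,3),np.uint8)])]))
E
```

```text
[np.float64(347.4342990825009), np.float64(-464.91766171056383), np.float64(214.64051308851774), np.float64(103.15533720928711)]
[np.float64(430.7490611145228), np.float64(-357.5035826153255), 200, 80] {'x': np.float64(1.713), 'y': np.float64(2.111), 'z': np.float64(0.293), 'az': np.float64(3.86)}
[np.float64(445.96133779508193), np.float64(-351.91097303846635), 170, np.float64(76.17459855654315)] {'x': np.float64(0.163), 'y': np.float64(0.28), 'z': np.float64(0.6), 'az': np.float64(0.64)}
```

View pics/c3.png

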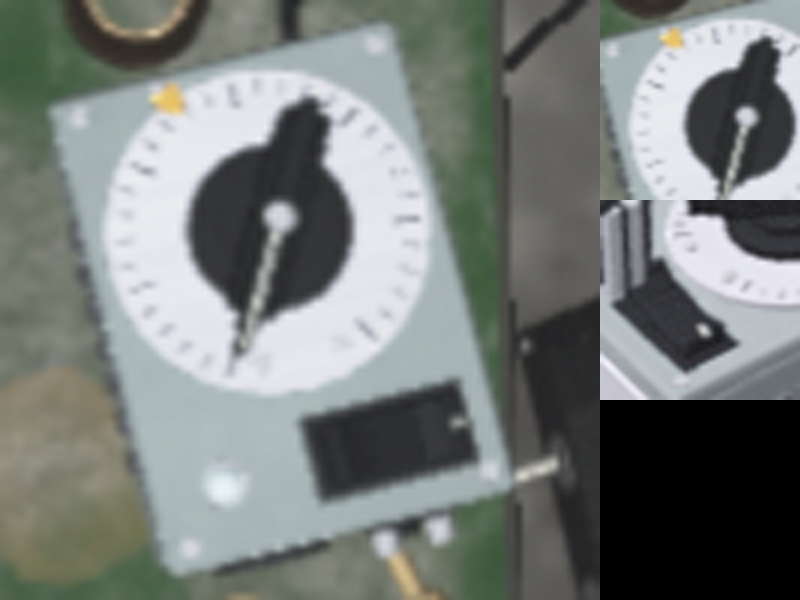

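Zero is confirmed: the index tip is at (234,374) and the stop force was felt. The rocker's right end is down. I'll measure the clip precisely by colour.

```bash
cat > clip.py <<'E'
from h import *
im=cv2.imread("pics/t3.png"); h=cv2.cvtColor(im,cv2.COLOR_BGR2HSV)
sat=im[:,:,1].astype(float)-im[:,:,0]; w=np.zeros_like(sat); w[162:182,343:362]=np.clip(sat[162:182,343:362]-25,0,None)
v,u=np.nonzero(w); ww=w[v,u]; c=(np.sum(u*ww)/ww.sum(),np.sum(v*ww)/ww.sum()); print(c,len(u),(w[166:176,346:358]).astype(int))
def th(p,ax=AX):
    d=p-ax; return np.hypot(*d),(np.radians(150)-(np.arctan2(d[1],d[0])-P[2])+np.pi)%(2*np.pi)-np.pi
plate=at("top",T(268,231),104); print("clip",th(at("top",c,106)),th(at("top",c,106),plate))
for q in ((234,374),(241,350),(262,284)): print("index",th(at("top",T(*q),140)),th(at("top",T(*q),140),at("top",T(280,216),141)))
E
python3 clip.py
python3 - <<'E'
from h import *
c=[*bar(-.05,26,28)[:2],120,bar(-.05,26,28)[2]]
for grp in (np.arange(0,.85,.12),np.arange(.96,1.7,.12)):
    for t in grp:
        b=bar(t,26,20); print(round(t,2),{k:float(v) for k,v in cmd(c,[b[0],b[1],120,b[2]]).items()})
    c=[b[0],b[1],120,b[2]]; print()
E
```

```text
(np.float64(352.7080200501253), np.float64(171.28070175438597)) 21 [[ 0  0  0  0  0  0  0  0  0  0  0  0]
 [ 0  0  0  0  0  0  0  0  0  0  0  0]
 [ 0  0  0  0  0  0  0  0  0  0  0  0]
 [ 0  0  0  0  0  0  0 33  8  0  0  0]
 [ 0  0  0  0  0  6 39 60 35  0  0  0]
 [ 0  0  0  0 29 60 66 67 55  3  0  0]
 [ 0  0  0  0  0 33 60 67 60  8  0  0]
 [ 0  0  0  0  0  0 19 39 46  5  0  0]
 [ 0  0  0  0  0  0  0  0  0  0  0  0]
 [ 0  0  0  0  0  0  0  0  0  0  0  0]]
clip (np.float64(56.156592892544744), np.float64(2.2171960081434285)) (np.float64(56.20362247570646), np.float64(2.2137927786721816))
index (np.float64(53.45690869382131), np.float64(0.007282343138259151)) (np.float64(54.35473819758045), np.float64(0.009020663573551246))
index (np.float64(45.220939584039506), np.float64(0.00675833281669691)) (np.float64(46.11873508496375), np.float64(0.008817287542888685))
index (np.float64(22.338729730309137), np.float64(-0.021930846533666504)) (np.float64(23.23364757920513), np.float64(-0.016737152074321582))
0.0 {'x': 0.186, 'y': -0.019, 'z': -0.0, 'az': 0.48}
0.12 {'x': 0.254, 'y': -0.06, 'z': -0.0, 'az': 1.62}
0.24 {'x': 0.325, 'y': -0.093, 'z': -0.0, 'az': 2.77}
0.36 {'x': 0.4, 'y': -0.116, 'z': -0.0, 'az': 3.92}
0.48 {'x': 0.478, 'y': -0.131, 'z': -0.0, 'az': 5.06}
0.6 {'x': 0.556, 'y': -0.136, 'z': -0.0, 'az': 6.21}
0.72 {'x': 0.635, 'y': -0.132, 'z': -0.0, 'az': 7.35}
0.84 {'x': 0.712, 'y': -0.118, 'z': -0.0, 'az': 8.5}

0.96 {'x': 0.065, 'y': -0.044, 'z': -0.0, 'az': 1.15}
1.08 {'x': 0.135, 'y': -0.08, 'z': -0.0, 'az': 2.29}
1.2 {'x': 0.209, 'y': -0.108, 'z': -0.0, 'az': 3.44}
1.32 {'x': 0.285, 'y': -0.126, 'z': -0.0, 'az': 4.58}
1.44 {'x': 0.363, 'y': -0.135, 'z': -0.0, 'az': 5.73}
1.56 {'x': 0.442, 'y': -0.135, 'z': -0.0, 'az': 6.88}
1.68 {'x': 0.52, 'y': -0.125, 'z': -0.0, 'az': 8.02}
```

Call:
drive_tool([
  {"x": 0.5, "y": 0.7, "z": 0.1, "ax": 0, "ay": 0, "az": 1.2, "hand": 0},
  {"x": 1.1, "y": 1.4, "z": 0.2, "ax": 0, "ay": 0, "az": 2.5, "hand": 0},
  {"x": 1.71, "y": 2.11, "z": 0.3, "ax": 0, "ay": 0, "az": 3.9, "hand": 0},
  {"x": 1.71, "y": 2.11, "z": 0.3, "ax": 0, "ay": 0, "az": 3.9, "hand": 0},
  {"x": 1.71, "y": 2.11, "z": 0.3, "ax": 0, "ay": 0, "az": 3.9, "hand": 0},
])

```text
clock: 10.05
eef_pos: [433.2, -351.6, 196.1]
tcp_rot: [-3.14, -0.001, 1.4]
contact_force: [-0.1, -0.6, -0.5]
opening: 0.003
grasp_force: 0.0
```

```bash
python3 - <<'E'
from h import *
c=cur();print(c); b=bar(-.05,26,28); print(cmd(c,[*b[:2],120,b[2]]))
E
```

```text
[np.float64(433.230718023005), np.float64(-351.5676678061078), np.float64(196.08906453298837), np.float64(80.20355417528742)]
{'x': np.float64(0.037), 'y': np.float64(0.252), 'z': np.float64(1.522), 'az': np.float64(0.67)}
```

Call:
drive_tool([
  {"x": 0.037, "y": 0.25, "z": 0.2, "ax": 0, "ay": 0, "az": 0.67, "hand": 0},
  {"x": 0.037, "y": 0.25, "z": 0.7, "ax": 0, "ay": 0, "az": 0.67, "hand": 0},
  {"x": 0.037, "y": 0.25, "z": 1.2, "ax": 0, "ay": 0, "az": 0.67, "hand": 0},
  {"x": 0.037, "y": 0.25, "z": 1.5, "ax": 0, "ay": 0, "az": 0.67, "hand": 0},
  {"x": 0.037, "y": 0.25, "z": 1.5, "ax": 0, "ay": 0, "az": 0.67, "hand": 0},
])

```text
clock: 10.55
eef_pos: [443.3, -353.5, 119.6]
tcp_rot: [-3.137, -0.002, 1.326]
contact_force: [0.1, 0.7, 0.3]
opening: 0.005
grasp_force: 0.0
```

```bash
python3 - <<'E'
from h import *
c=cur();print(c,bar(-.05,26,28),monitor.sense()["contact_force"])
for t in np.arange(0,.85,.12):
        b=bar(t,26,20); print(round(t,2),{k:float(v) for k,v in cmd(c,[b[0],b[1],120,b[2]]).items()})
E
```

```text
[np.float64(443.30775423726567), np.float64(-353.510420027933), np.float64(119.58725558367438), np.float64(75.95640244762593)] [np.float64(445.96133779508193), np.float64(-351.91097303846635), np.float64(76.17459855654315)] [0.08366255 0.74418712 0.26010451]
0.0 {'x': 0.23, 'y': 0.024, 'z': -0.008, 'az': 0.44}
0.12 {'x': 0.297, 'y': -0.017, 'z': -0.008, 'az': 1.59}
0.24 {'x': 0.369, 'y': -0.05, 'z': -0.008, 'az': 2.73}
0.36 {'x': 0.444, 'y': -0.074, 'z': -0.008, 'az': 3.88}
0.48 {'x': 0.521, 'y': -0.089, 'z': -0.008, 'az': 5.02}
0.6 {'x': 0.6, 'y': -0.094, 'z': -0.008, 'az': 6.17}
0.72 {'x': 0.678, 'y': -0.09, 'z': -0.008, 'az': 7.32}
0.84 {'x': 0.756, 'y': -0.077, 'z': -0.008, 'az': 8.46}
```

Call:
drive_tool([
  {"x": 0.23, "y": 0.02, "z": 0, "ax": 0, "ay": 0, "az": 0.44, "hand": 0},
  {"x": 0.297, "y": -0.017, "z": 0, "ax": 0, "ay": 0, "az": 1.6, "hand": 0},
  {"x": 0.369, "y": -0.05, "z": 0, "ax": 0, "ay": 0, "az": 2.73, "hand": 0},
  {"x": 0.444, "y": -0.074, "z": 0, "ax": 0, "ay": 0, "az": 3.88, "hand": 0},
  {"x": 0.521, "y": -0.09, "z": 0, "ax": 0, "ay": 0, "az": 5.0, "hand": 0},
  {"x": 0.6, "y": -0.094, "z": 0, "ax": 0, "ay": 0, "az": 6.17, "hand": 0},
  {"x": 0.678, "y": -0.09, "z": 0, "ax": 0, "ay": 0, "az": 7.3, "hand": 0},
  {"x": 0.756, "y": -0.077, "z": 0, "ax": 0, "ay": 0, "az": 8.46, "hand": 0},
])

```text
clock: 11.35
eef_pos: [449.7, -317.5, 122.6]
tcp_rot: [3.141, 0.002, 0.435]
contact_force: [-3.7, -4.4, -1.9]
opening: 0.002
grasp_force: 2.9
```

Call:
drive_tool([
  {"x": 0.065, "y": -0.044, "z": 0, "ax": 0, "ay": 0, "az": 1.15, "hand": 0},
  {"x": 0.135, "y": -0.08, "z": 0, "ax": 0, "ay": 0, "az": 2.29, "hand": 0},
  {"x": 0.209, "y": -0.108, "z": 0, "ax": 0, "ay": 0, "az": 3.44, "hand": 0},
  {"x": 0.285, "y": -0.126, "z": 0, "ax": 0, "ay": 0, "az": 4.58, "hand": 0},
  {"x": 0.363, "y": -0.135, "z": 0, "ax": 0, "ay": 0, "az": 5.73, "hand": 0},
  {"x": 0.442, "y": -0.135, "z": 0, "ax": 0, "ay": 0, "az": 6.88, "hand": 0},
  {"x": 0.52, "y": -0.125, "z": 0, "ax": 0, "ay": 0, "az": 8.02, "hand": 0},
])

```text
clock: 12.05
eef_pos: [470.1, -300.3, 122.6]
tcp_rot: [3.141, 0.002, -0.405]
contact_force: [-6.7, -1.1, 1.9]
opening: 0.0
grasp_force: 2.6
```

```bash
cat > st.py <<'E'
from h import *
s=monitor.sense(); c=cur(); d=np.array(c[:2])-AX; f=np.radians(c[3]+90); u=np.array([np.cos(f),np.sin(f)])
print(s["clock"],np.round(c,2),s["contact_force"].round(1),"theta by yaw",np.pi*150/180+P[2]-f,"rad",d@u,"off",d@np.array([-u[1],u[0]]))
E
python3 st.py; python3 - <<'E'
from h import *
B=lambda t:[*bar(t,26,20)[:2],120,bar(t,26,20)[2]]
for t in (1.76,1.84,1.92,2.0): print(t,cmd(B(1.68),B(t)))
for t in (2.05,2.1,2.15,2.2): print(t,cmd(B(2.0),B(t)))
E
```

```text
12.05 [ 470.1  -300.26  122.58  -23.21] [-6.7 -1.1  1.9] theta by yaw 1.6846397815082443 rad 25.117989062240024 off 19.258156147321944
1.76 {'x': np.float64(0.043), 'y': np.float64(-0.03), 'z': np.float64(-0.0), 'az': np.float64(0.76)}
1.84 {'x': np.float64(0.088), 'y': np.float64(-0.057), 'z': np.float64(-0.0), 'az': np.float64(1.53)}
1.92 {'x': np.float64(0.135), 'y': np.float64(-0.08), 'z': np.float64(-0.0), 'az': np.float64(2.29)}
2.0 {'x': np.float64(0.184), 'y': np.float64(-0.099), 'z': np.float64(-0.0), 'az': np.float64(3.06)}
2.05 {'x': np.float64(0.026), 'y': np.float64(-0.019), 'z': np.float64(-0.0), 'az': np.float64(0.48)}
2.1 {'x': np.float64(0.054), 'y': np.float64(-0.037), 'z': np.float64(-0.0), 'az': np.float64(0.95)}
2.15 {'x': np.float64(0.082), 'y': np.float64(-0.054), 'z': np.float64(-0.0), 'az': np.float64(1.43)}
2.2 {'x': np.float64(0.111), 'y': np.float64(-0.069), 'z': np.float64(-0.0), 'az': np.float64(1.91)}
```

Call:
drive_tool([
  {"x": 0.043, "y": -0.03, "z": 0, "ax": 0, "ay": 0, "az": 0.76, "hand": 0},
  {"x": 0.088, "y": -0.057, "z": 0, "ax": 0, "ay": 0, "az": 1.53, "hand": 0},
  {"x": 0.135, "y": -0.08, "z": 0, "ax": 0, "ay": 0, "az": 2.3, "hand": 0},
  {"x": 0.184, "y": -0.1, "z": 0, "ax": 0, "ay": 0, "az": 3.06, "hand": 0},
  {"x": 0.184, "y": -0.1, "z": 0, "ax": 0, "ay": 0, "az": 3.06, "hand": 0},
])

```text
clock: 12.55
eef_pos: [481.0, -298.9, 122.5]
tcp_rot: [3.141, 0.001, -0.722]
contact_force: [-5.2, 2.2, 2.1]
opening: 0.001
grasp_force: 1.9
```

```bash
python3 st.py; cat > look.py <<'E'
import sys
from h import *
n=sys.argv[1]
ims=np.mean([imaging.grab_frame("top").astype(float) for _ in range(4)],0).astype(np.uint8)[:,:,::-1]
cv2.imwrite(f"pics/t{n}.png",ims)
b=cv2.resize(ims[155:255,325:425],None,fx=6,fy=6,interpolation=cv2.INTER_CUBIC)
cv2.imwrite(f"pics/c{n}.png",b)
E
python3 look.py 4
```

```text
12.55 [ 480.98 -298.94  122.47  -41.39] [-5.2  2.2  2.1] theta by yaw 2.001843708820942 rad 26.04324856666429 off 18.84182166519511
```

View pics/c4.png

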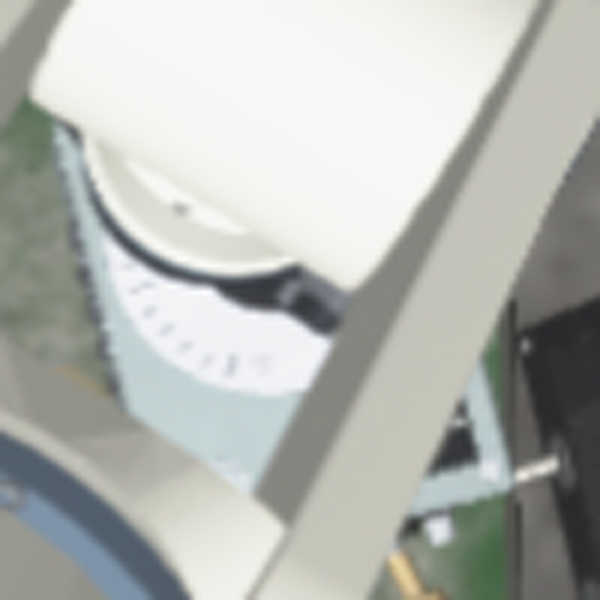

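Call:
drive_tool([
  {"x": 0.026, "y": -0.019, "z": 0, "ax": 0, "ay": 0, "az": 0.48, "hand": 0},
  {"x": 0.054, "y": -0.037, "z": 0, "ax": 0, "ay": 0, "az": 0.95, "hand": 0},
  {"x": 0.06, "y": -0.041, "z": 0, "ax": 0, "ay": 0, "az": 1.05, "hand": 0},
  {"x": 0.06, "y": -0.041, "z": 0, "ax": 0, "ay": 0, "az": 1.05, "hand": 0},
])

```text
clock: 13.15
eef_pos: [485.5, -299.0, 122.0]
tcp_rot: [-3.142, 0.0, -0.83]
contact_force: [-3.8, 1.6, 2.0]
opening: 0.001
grasp_force: 1.9
```

```bash
python3 st.py
```

```text
13.15 [ 485.45 -299.02  122.05  -47.55] [-3.8  1.6  2. ] theta by yaw 2.109405465106528 rad 27.11406599966487 off 18.449431453465237
```

Call:
drive_tool([
  {"x": -0.2, "y": 0, "z": 0, "ax": 0, "ay": 0, "az": 0, "hand": 0},
  {"x": -0.25, "y": 0, "z": -0.6, "ax": 0, "ay": 0, "az": 0, "hand": 0},
  {"x": -0.25, "y": 0, "z": -1.5, "ax": 0, "ay": 0, "az": 0, "hand": 0},
  {"x": -2, "y": -0.5, "z": -2.2, "ax": 0, "ay": 0, "az": 0, "hand": 0},
  {"x": -4, "y": -0.5, "z": -2.5, "ax": 0, "ay": 0, "az": 0, "hand": 0},
  {"x": -4, "y": -0.5, "z": -2.5, "ax": 0, "ay": 0, "az": 0, "hand": 0},
  {"x": -4, "y": -0.5, "z": -2.5, "ax": 0, "ay": 0, "az": 0, "hand": 0},
])

```text
clock: 13.85
eef_pos: [368.1, -132.9, 247.3]
tcp_rot: [-3.14, -0.002, -0.831]
contact_force: [1.2, 0.8, 0.5]
opening: -0.003
grasp_force: 0.0
```

```bash
python3 st.py; python3 look.py 5
```

```text
13.85 [ 368.14 -132.93  247.34  -47.59] [1.2 0.8 0.5] theta by yaw 2.11012700173546 rad 52.492578271580555 off 220.21874720812457
```

View pics/c5.png

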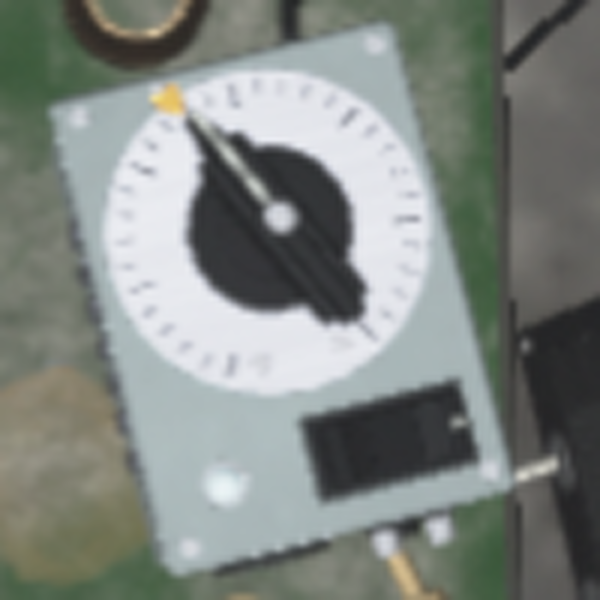

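```bash
cat > idx.py <<'E'
from h import *
import sys
def idx(f,guess):
    g=cv2.imread(f,0).astype(np.float32); th=np.arange(guess-.2,guess+.2,.004); sc=[]
    def prof(ax,t):
        a=np.radians(150)-t+P[2]; rr=np.arange(12,34,1.); X=np.c_[ax[0]+rr*np.cos(a),ax[1]+rr*np.sin(a),np.full_like(rr,140)]
        p=proj("top",X).astype(np.float32); return cv2.remap(g,p[:,:1].copy(),p[:,1:].copy(),cv2.INTER_CUBIC).mean()
    sc=np.array([prof(AX,t) for t in th]); w=np.clip(sc-sc.min()-.4*np.ptp(sc),0,None)
    return (th*w).sum()/w.sum(), th[sc.argmax()],np.ptp(sc)
for f,gs in (("pics/top0.png",2.35),("pics/t3.png",0.),("pics/t5.png",2.15)): print(f,idx(f,gs))
if len(sys.argv)>1: print(idx(sys.argv[1],2.18))
E
python3 idx.py; python3 - <<'E'
s=open('clip.py').read().replace("t3.png","t5.png"); exec(s.split("for q")[0])
q=[T(186,104),T(265,195)]
for p in q: print(th(at("top",p,140)))
E
```

```text
pics/top0.png (np.float64(2.397501168651016), np.float64(2.39), np.float32(113.27539))
pics/t3.png (np.float64(-0.018153681213419117), np.float64(-0.011999999999999844), np.float32(108.35622))
pics/t5.png (np.float64(2.221287253564277), np.float64(2.2140000000000004), np.float32(113.47669))
(np.float64(352.7300995024876), np.float64(171.28855721393035)) 21 [[ 0  0  0  0  0  0  0  0  0  0  0  0]
 [ 0  0  0  0  0  0  0  0  0  0  0  0]
 [ 0  0  0  0  0  0  0  0  0  0  0  0]
 [ 0  0  0  0  0  0  0 32  9  0  0  0]
 [ 0  0  0  0  0  6 38 61 35  0  0  0]
 [ 0  0  0  0 28 61 66 68 55  4  0  0]
 [ 0  0  0  0  0 34 59 66 60  9  0  0]
 [ 0  0  0  0  0  0 18 39 47  9  0  0]
 [ 0  0  0  0  0  0  0  0  0  0  0  0]
 [ 0  0  0  0  0  0  0  0  0  0  0  0]]
clip (np.float64(56.116398259559155), np.float64(2.217669760228171)) (np.float64(56.163337530028926), np.float64(2.2142636960914146))
(np.float64(48.83486047041133), np.float64(2.1894729095738725))
(np.float64(9.08757028821839), np.float64(2.3496516059714025))
```

```bash
cat > idx2.py <<'E'
from h import *
import sys
def line(f,guess):
    g=cv2.imread(f,0).astype(np.float32); a=np.radians(150)-guess+P[2]; u=np.array([np.cos(a),np.sin(a)]); v=np.array([-u[1],u[0]])
    rr=np.arange(11,36,1.); ss=np.arange(-6,6.01,.25); c=[]
    for r_ in rr:
        X=np.c_[AX+r_*u+ss[:,None]*v,np.full(len(ss),140)]; p=proj("top",X).astype(np.float32)
        b=cv2.remap(g,p[:,:1].copy(),p[:,1:].copy(),cv2.INTER_CUBIC)[:,0]; w=np.clip(b-b.min()-.5*np.ptp(b),0,None); c.append((ss*w).sum()/w.sum())
    k,m=np.polyfit(rr,c,1); e=np.std(c-np.polyval([k,m],rr)); return guess-np.arctan(k), m,e
for f,gs in (("pics/top0.png",2.39),("pics/t3.png",0.),("pics/t5.png",2.21)) if len(sys.argv)<2 else [(sys.argv[1],2.21)]:
    t=line(f,gs); print(f,line(f,t[0]))
E
python3 idx2.py
```

```text
pics/top0.png (np.float64(2.743368009877731), np.float64(5.695499317369757), np.float64(1.3591168133405227))
pics/t3.png (np.float64(-0.07863109283642913), np.float64(-1.0965847925546286), np.float64(0.7491558284919068))
pics/t5.png (np.float64(2.507634648101657), np.float64(4.841801529070592), np.float64(1.7496528947001617))
```

```bash
sed -i 's/^def line/AX=np.array([478.7,-331.6])\ndef line/; s/arange(11,36,1.)/arange(10,29,1.)/; s/arange(-6,6.01,.25)/arange(-4,4.01,.25)/' idx2.py; python3 idx2.py
```

```text
pics/top0.png (np.float64(2.376263373455276), np.float64(0.49612646820440304), np.float64(0.11007104734056357))
pics/t3.png (np.float64(-0.021019975253684826), np.float64(-0.4734975458259436), np.float64(0.24356922085648935))
pics/t5.png (np.float64(2.1806144226076247), np.float64(0.15590985970983637), np.float64(0.05071303431931067))
```

```bash
cat > fin.py <<'E'
from h import *
A=np.array([478.5,-331.4]); C0=np.array([485.45,-299.02]); y0=-47.55
def F(d,back=0):  # tool pose for knob advanced d rad past t5, backed off by back mm
    c,s=np.cos(-d),np.sin(-d); p=A+np.array([[c,-s],[s,c]])@(C0-A); y=y0-np.degrees(d); a=np.radians(y)
    return [*(p-back*np.array([np.cos(a),np.sin(a)])),121,y]
E
python3 - <<'E'
from fin import *
c=cur(); print(c); t=F(0.035,10); up=t[:2]+[190,t[3]]
print(t,F(.035),cmd(c,up),cmd(up,t))
E
```

```text
[np.float64(369.70790003729155), np.float64(-134.0269735334328), np.float64(247.7370461938945), np.float64(-47.50530925330224)]
[np.float64(480.09168086466815), np.float64(-291.6727007734192), 121, np.float64(-49.55535228295788)] [np.float64(486.57881219162664), np.float64(-299.2830310649896), 121, np.float64(-49.55535228295788)] {'x': np.float64(3.816), 'y': np.float64(0.502), 'z': np.float64(1.155), 'az': np.float64(0.34)} {'x': np.float64(0.0), 'y': np.float64(-0.0), 'z': np.float64(1.38), 'az': np.float64(-0.0)}
```

Call:
drive_tool([
  {"x": 1, "y": 0.15, "z": 0.2, "ax": 0, "ay": 0, "az": 0.34, "hand": 0},
  {"x": 1.9, "y": 0.3, "z": 0.5, "ax": 0, "ay": 0, "az": 0.34, "hand": 0},
  {"x": 2.8, "y": 0.5, "z": 0.8, "ax": 0, "ay": 0, "az": 0.34, "hand": 0},
  {"x": 3.4, "y": 0.5, "z": 1.1, "ax": 0, "ay": 0, "az": 0.34, "hand": 0},
  {"x": 3.75, "y": 0.5, "z": 1.15, "ax": 0, "ay": 0, "az": 0.34, "hand": 0},
  {"x": 3.75, "y": 0.5, "z": 1.15, "ax": 0, "ay": 0, "az": 0.34, "hand": 0},
  {"x": 3.75, "y": 0.5, "z": 1.15, "ax": 0, "ay": 0, "az": 0.34, "hand": 0},
])

```text
clock: 14.75
eef_pos: [477.0, -290.3, 188.5]
tcp_rot: [3.141, 0.001, -0.868]
contact_force: [-0.7, -0.2, 0.1]
opening: 0.002
grasp_force: 0.0
```

```bash
python3 - <<'E'
from fin import *
c=cur(); print(c,cmd(c,F(.035,10)))
E
```

```text
[np.float64(477.0471568405274), np.float64(-290.33840250022064), np.float64(188.5104819936734), np.float64(-49.71227658194757)] {'x': np.float64(0.06), 'y': np.float64(-0.029), 'z': np.float64(1.35), 'az': np.float64(-0.03)}
```

Call:
drive_tool([
  {"x": 0, "y": -0.03, "z": 0.5, "ax": 0, "ay": 0, "az": 0, "hand": 0},
  {"x": 0, "y": -0.03, "z": 1.0, "ax": 0, "ay": 0, "az": 0, "hand": 0},
  {"x": 0, "y": -0.03, "z": 1.35, "ax": 0, "ay": 0, "az": 0, "hand": 0},
  {"x": 0, "y": -0.03, "z": 1.35, "ax": 0, "ay": 0, "az": 0, "hand": 0},
  {"x": 0.1, "y": -0.03, "z": 1.35, "ax": 0, "ay": 0, "az": 0, "hand": 0},
  {"x": 0.14, "y": -0.03, "z": 1.35, "ax": 0, "ay": 0, "az": 0, "hand": 0},
  {"x": 0.14, "y": -0.03, "z": 1.35, "ax": 0, "ay": 0, "az": 0, "hand": 0},
])

```text
clock: 15.45
eef_pos: [483.8, -294.9, 123.3]
tcp_rot: [-3.141, -0.002, -0.867]
contact_force: [0.7, -0.4, -0.5]
opening: -0.001
grasp_force: 0.0
```

```bash
python3 - <<'E'
from fin import *
c=cur(); print(c,monitor.sense()["contact_force"],cmd(c,F(.035)),cmd(c,F(0)))
E
```

```text
[np.float64(483.7973715460317), np.float64(-294.93218975938476), np.float64(123.26150491076073), np.float64(-49.68525492979838)] [ 0.71027359 -0.35793579 -0.52931587] {'x': np.float64(0.102), 'y': np.float64(0.014), 'z': np.float64(0.045), 'az': np.float64(-0.02)} {'x': np.float64(0.084), 'y': np.float64(0.028), 'z': np.float64(0.045), 'az': np.float64(-0.36)}
```

Call:
drive_tool([
  {"x": 0.07, "y": 0.01, "z": 0, "ax": 0, "ay": 0, "az": 0, "hand": 0},
  {"x": 0.085, "y": 0.01, "z": 0, "ax": 0, "ay": 0, "az": 0, "hand": 0},
  {"x": 0.1, "y": 0.01, "z": 0, "ax": 0, "ay": 0, "az": 0, "hand": 0},
  {"x": 0.1, "y": 0.01, "z": 0, "ax": 0, "ay": 0, "az": 0, "hand": 0},
])

```text
clock: 15.85
eef_pos: [485.7, -298.4, 122.0]
tcp_rot: [-3.142, -0.0, -0.867]
contact_force: [-0.0, 0.5, 1.3]
opening: -0.001
grasp_force: 0.0
```

```bash
python3 - <<'E'
from fin import *
c=cur(); print(c,monitor.sense()["contact_force"],cmd(c,F(.035)))
E
```

```text
[np.float64(485.65496587181667), np.float64(-298.43582370287845), np.float64(121.97714875779566), np.float64(-49.68821222560879)] [-0.02517858  0.53398255  1.29207501] {'x': np.float64(0.025), 'y': np.float64(-0.003), 'z': np.float64(0.02), 'az': np.float64(-0.02)}
```

No contact yet, with 1.2 mm to go. I'll creep in.

Call:
drive_tool([
  {"x": 0.015, "y": 0, "z": 0, "ax": 0, "ay": 0, "az": 0, "hand": 0},
  {"x": 0.015, "y": 0, "z": 0, "ax": 0, "ay": 0, "az": 0, "hand": 0},
])

```text
clock: 16.05
eef_pos: [486.0, -298.8, 121.8]
tcp_rot: [3.141, 0.001, -0.867]
contact_force: [-0.3, 0.4, -0.3]
opening: 0.001
grasp_force: 0.4
```

Call:
drive_tool([
  {"x": 0.012, "y": 0, "z": 0, "ax": 0, "ay": 0, "az": 0, "hand": 0},
  {"x": 0.012, "y": 0, "z": 0, "ax": 0, "ay": 0, "az": 0, "hand": 0},
])

```text
clock: 16.25
eef_pos: [486.0, -298.9, 121.8]
tcp_rot: [3.141, 0.001, -0.867]
contact_force: [-3.1, 3.0, 1.7]
opening: -0.006
grasp_force: 2.1
```

```bash
python3 - <<'E'
from fin import *
c=cur(); print(c,monitor.sense()["contact_force"],cmd(c,F(.035)))
E
```

```text
[np.float64(485.9956628467747), np.float64(-298.8981113326777), np.float64(121.81330070249439), np.float64(-49.68860205046326)] [-3.13783876  2.96937685  1.66369284] {'x': np.float64(0.013), 'y': np.float64(-0.004), 'z': np.float64(0.016), 'az': np.float64(-0.02)}
```

Call:
drive_tool([
  {"x": 0.012, "y": 0, "z": 0, "ax": 0, "ay": 0, "az": 0, "hand": 0},
  {"x": 0.012, "y": 0, "z": 0, "ax": 0, "ay": 0, "az": 0, "hand": 0},
])

```text
clock: 16.45
eef_pos: [486.5, -299.2, 121.8]
tcp_rot: [-3.142, 0.002, -0.867]
contact_force: [-2.2, 4.8, 2.9]
opening: -0.001
grasp_force: 2.5
```

Call:
drive_tool([
  {"x": 0.01, "y": 0, "z": 0, "ax": 0, "ay": 0, "az": 0, "hand": 0},
  {"x": 0.01, "y": 0, "z": 0, "ax": 0, "ay": 0, "az": 0, "hand": 0},
])

```text
clock: 16.65
eef_pos: [486.9, -299.5, 121.8]
tcp_rot: [-3.141, 0.002, -0.867]
contact_force: [-2.9, 5.3, 3.3]
opening: 0.003
grasp_force: 2.6
```

```bash
python3 - <<'E'
from fin import *
c=cur(); print(c,monitor.sense()["contact_force"],cmd(c,F(.035)))
E
```

```text
[np.float64(486.8723821791225), np.float64(-299.4834200107086), np.float64(121.76514431753805), np.float64(-49.69092711694635)] [-2.9288018   5.2790456   3.33226862] {'x': np.float64(-0.007), 'y': np.float64(0.002), 'z': np.float64(0.015), 'az': np.float64(-0.02)}
```

Call:
drive_tool([
  {"x": -0.2, "y": 0, "z": 0, "ax": 0, "ay": 0, "az": 0, "hand": 0},
  {"x": -0.25, "y": 0, "z": -0.6, "ax": 0, "ay": 0, "az": 0, "hand": 0},
  {"x": -0.25, "y": 0, "z": -1.5, "ax": 0, "ay": 0, "az": 0, "hand": 0},
  {"x": -2, "y": -0.5, "z": -2.2, "ax": 0, "ay": 0, "az": 0, "hand": 0},
  {"x": -4, "y": -0.5, "z": -2.5, "ax": 0, "ay": 0, "az": 0, "hand": 0},
  {"x": -4, "y": -0.5, "z": -2.5, "ax": 0, "ay": 0, "az": 0, "hand": 0},
  {"x": -4, "y": -0.5, "z": -2.5, "ax": 0, "ay": 0, "az": 0, "hand": 0},
])

```text
clock: 17.35
eef_pos: [375.3, -130.2, 247.2]
tcp_rot: [-3.141, -0.001, -0.868]
contact_force: [0.1, 0.9, 0.7]
opening: 0.001
grasp_force: 0.0
```

```bash
python3 look.py 6; python3 idx2.py pics/t6.png; python3 idx2.py pics/t5.png; python3 - <<'E'
import cv2,numpy as np
s=open('clip.py').read().replace("t3.png","t6.png"); exec(s.split("def th")[0])
a=[cv2.resize(cv2.imread(f"pics/t{i}.png")[160:205,343:383],None,fx=10,fy=10,interpolation=cv2.INTER_CUBIC) for i in (5,6)]
cv2.imwrite("pics/cmp.png",np.hstack(a))
E
```

```text
pics/t6.png (np.float64(2.226624991803491), np.float64(0.1553294945063877), np.float64(0.07315702318145642))
pics/t5.png (np.float64(2.1806144226076247), np.float64(0.15590985970983637), np.float64(0.05071303431931067))
(np.float64(352.7174721189591), np.float64(171.27881040892194)) 21 [[ 0  0  0  0  0  0  0  0  0  0  0  0]
 [ 0  0  0  0  0  0  0  0  0  0  0  0]
 [ 0  0  0  0  0  0  0  0  0  0  0  0]
 [ 0  0  0  0  0  0  0 33  9  0  0  0]
 [ 0  0  0  0  0  7 38 61 35  0  0  0]
 [ 0  0  0  0 29 61 66 68 56  4  0  0]
 [ 0  0  0  0  0 34 59 68 61  8  0  0]
 [ 0  0  0  0  0  0 18 39 47  6  0  0]
 [ 0  0  0  0  0  0  0  0  0  0  0  0]
 [ 0  0  0  0  0  0  0  0  0  0  0  0]]
```

View pics/cmp.png

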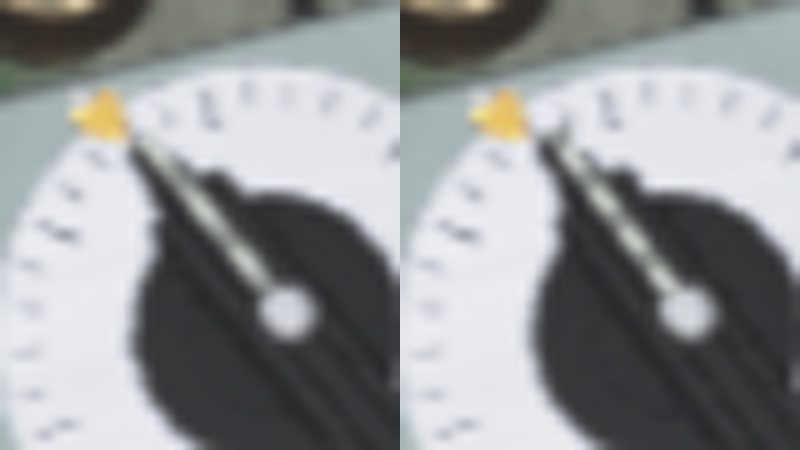

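The index line (tip at about (557,135)) now points at the clip (about (500,115)), and the clip hasn't moved. The line measures about 2.22 rad and the clip about 2.22. I'm handing the job in.

```bash
python3 -c "
from rig import r
print(r.sign_off())"
```

```text
the job is handed in; nothing more can be done
None
```

I pushed the knob down to the zero stop, switched the rocker on, then turned the knob up to the brass clip (index and clip both about 2.22 rad, good to roughly 0.02 rad, so a very slight overrun can't be ruled out); the clip did not move, and I handed the job in at about 18 s.

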